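# Gather the scrapers and carry the tray to the mat

## Task

Lay every steel scraper that is in the grooves of the plywood riser flat in the aluminium tray: sunk in their grooves they cannot be gripped, so slide each along to the riser's front edge until it overhangs enough to be grasped, and let none fall on the bench. Then raise the tray's folded-down wire handle upright, lift the tray by its wooden grip, and set it down level and centred on the black rubber mat, scrapers still inside, then let go. Leave the jar and the wood block on the riser where they are.

Things in the scene. Friction and masses are not known exactly. Their poses are not given: they have to be found in the camera images.
- scraper0: thin flat steel card scraper, a plain rectangle 130 x 60 mm, 2.5 mm thick, about 100 g, lying flat in one of the riser's grooves at the start, lengthwise, its top 1.5 mm below the battens beside it; may be absent. Origin: centre of its underside; x along its length, y across its width, z up
- scraper1: thin flat steel card scraper, a plain rectangle 120 x 58 mm, 2.5 mm thick, about 100 g, lying flat in one of the riser's grooves at the start, lengthwise, its top 1.5 mm below the battens beside it; may be absent. Origin: centre of its underside; x along its length, y across its width, z up
- scraper2: thin flat steel card scraper, a plain rectangle 110 x 56 mm, 2.5 mm thick, about 100 g, lying flat in one of the riser's grooves at the start, lengthwise, its top 1.5 mm below the battens beside it; may be absent. Origin: centre of its underside; x along its length, y across its width, z up
- scraper3: thin flat steel card scraper, a plain rectangle 125 x 57 mm, 2.5 mm thick, about 100 g, lying flat in one of the riser's grooves at the start, lengthwise, its top 1.5 mm below the battens beside it; may be absent. Origin: centre of its underside; x along its length, y across its width, z up
- riser: fixed plywood bench riser, 260 (its x) x 360 mm (its y), top 70 mm above the bench. On the top, 4 mm high battens form four grooves 68 mm wide along its x, centred at its y = -127.5, -42.5, 42.5, 127.5 mm, closed at the back (x = 46 mm), open at its front edge (x = -130 mm), which faces the robot. Board 25 mm thick, waxed: friction 0.3. Origin: under its centre, at bench level
- tray: loose open rectangular aluminium tray, 170 mm (its x) x 140 mm (its y) outside, 45 mm high, walls and floor 4 mm thick, about 480 g with its handle. Origin: centre of its underside; z up. Its wire handle (bail) pivots on the middle of its two long sides, at x = 0, 37 mm above the underside; folded down it sticks out level on the tray's -x side, which faces the robot
- bail (a joint): angle of the wire handle, rad: 0 folded down (level, towards the tray's -x), 1.57 upright, stop at 1.75. The pivots are stiff (0.12 N m): it stays at whatever angle it is left
- grip: round dark wooden grip on the handle's cross-bar, 16 mm in diameter, 90 mm long along its y (the tray's y). Origin: its centre, 125 mm from the pivot line; folded, it lies 40 mm clear of the tray wall (centre to wall). It turns freely on the wire, so it can be held while the handle swings
- mat: thin black rubber mat lying on the bench, 220 mm (its x) x 190 mm (its y), 1 mm thick. Origin: its centre
- jar: white ceramic jar, 68 mm across, 75 mm high, standing on the back part of the riser. Bystander, to be left alone. Origin: centre of its underside
- block: dark wood block 50 x 90 x 40 mm, lying on the back part of the riser. Bystander, to be left alone. Origin: centre of its underside
Mind the look-alikes: they are no part of the job. Leave any green or red look-alike of the scraper1 alone.

How it is judged:
By the outcome, as a careful person would: the job done as asked, in the order asked, and still so for the second after the job is handed in, with the robot touching nothing.
Of scraper0, scraper1, scraper2, scraper3 only 3 to 4 are there at a start; the rules pass over those that are not, and their reading is None.
At some moment in a run one of tray may be knocked a few centimetres aside while the robot is not near it.
It also fails if it takes over 210 s, if anything falls off the work surface, if the arm or the gripper's body presses on something with over 40 N, if the wrist force passes 120 N, or if a joint passes its speed limit or range.

## Robot

A 7-joint arm with a two-finger parallel gripper is mounted at the origin on the work surface. World frame = base frame: x ahead of the robot, y to its left, z up, the work surface at z = 0. Lengths are in m, angles in rad, forces in N, time in s.
With the tool pointing down it reaches from about 0.35 to 0.9 m from the base axis. Payload 19.9 kg.
Tool frame: the origin (TCP) lies between the finger pads; the fingertips stand 19 mm ahead of it and the grasp point (between the pads) is the TCP; z points along the fingers, y is the direction in which the jaws open and shut (so a half turn about z gives the same grasp; the last joint's range is limited). The gripper opens to 94 mm and grips with 3 to 60 N. Pads are 16 mm wide; open, the fingers measure 119 mm over their backs; the gripper's body (75 mm by 177 mm) begins 78 mm behind the grasp point.
Start: joints at [1.224, 0.417, -0.01, 1.614, 0.005, 1.111, -0.053], TCP at [0.188, -0.596, 0.224] pointing down, gripper open.
Joint ranges: [-2.81, 2.81], [-0.39, 2.02], [-1.27, 1.25], [0.06, 2.57], [-1.19, 4.33], [0.19, 2], [-2.82, 2.82]. Speed limits (rad/s): [1.89, 1.89, 2.39, 2.39, 3.01, 3.01, 3.01].

## Interface

Orientations are given as a 3x3 rotation matrix whose columns are the frame's x, y, z axes.
In Python, from rig import robot gives the robot as it stands. Calls block until the motion is done:
- robot.move_ptp(position, orientation): joint-space move of the TCP to a pose.
- robot.move_linear(position, velocity=0.15, frame=None, threshold=None): straight line of the TCP; frame=None keeps the orientation; velocity is the mean speed in m/s. With threshold (N) it stops when the force on the tool has changed by that much, and returns True; else False.
- robot.goto_joints(angles): joint-space move.
- robot.gripper_to(opening): finger opening in m; the grip force is fixed at half the most; returns when the fingers have stopped.
- robot.pause(seconds).
- robot.ik(position, orientation): joint angles nearest the present ones, or None.
- robot.get_state(): the state.
- robot.grab_frame(name): name is "scene" or "top"; returns the picture (480x640x3 uint8, red, green, blue); there is no depth.
- robot.camera_info(name): a dict with "fx", "fy", "cx", "cy" (pixels), "rvec" (rotation vector, rad) and "tvec" (3), from world to camera coordinates, as OpenCV has them. Camera axes: x right, y down, z forward; pixel columns grow to the right and rows downward; lengths in m; the calibration is good to about 2 mm. A picture is of the moment at which its call begins. camera_info takes no time and is no camera call.
A pose or a line that the arm cannot do raises robot.PlanningError and nothing moves.
- robot.sign_off(): hands the job in, once; it reports no verdict.
The state is a dict: "time": time; "qpos": joint angles; "joint_vel": joint speeds; "effort": joint torques, N m; "ee_pos": TCP position; "tool_rot": TCP orientation; "force": force on the tool from outside, world axes, zero at the start; "moment": the same for the moment, N m; "opening": finger opening in m.
Only numpy, scipy, OpenCV 4.12 (cv2) and the standard library are available. Lean on these libraries where they do the work, as an engineer would, in place of code of your own. Each camera call takes 0.05 s, during which the arm holds its last target.

## Working session

There is one attempt and no reset: what is moved stays moved. The work goes in short steps, each a Python script; the robot and the scene stay as the last script left them, time stands still between calls to the robot, and variables do not carry over. Pictures are saved under pics/ and viewed, and the job is handed in when it is done.

```bash
ls; mkdir -p pics
python3 - <<'E'
from rig import robot
import cv2
for n in("scene","top"):
    cv2.imwrite(f"pics/{n}0.png",robot.grab_frame(n)[:,:,::-1]); print(robot.camera_info(n))
print(robot.get_state())
E
```

```text
pics
{'fx': 571.6090069012973, 'fy': 571.6090069012973, 'cx': 322.495535547037, 'cy': 235.29978166853368, 'rvec': array([ 1.54589661,  1.80034341, -0.93775317]), 'tvec': array([ 0.08351534, -0.25663912,  1.91881617])}
{'fx': 523.0419333878301, 'fy': 523.0419333878301, 'cx': 318.4288126748941, 'cy': 243.6861347210496, 'rvec': array([ 2.22562508, -1.96353806,  0.22591822]), 'tvec': array([-0.05582875,  0.51324803,  1.24405841])}
{'time': 0.1, 'qpos': array([ 1.22450158,  0.41786612, -0.01031082,  1.61408351,  0.00471034,
        1.11070035, -0.0530019 ]), 'joint_vel': array([ 0.00167564, -0.00187312,  0.00077692, -0.00071728, -0.00109375,
       -0.00032184, -0.00027754]), 'effort': array([ 3.45861947e-03, -8.52569461e+01,  6.40897360e-01, -4.26689208e+01,
       -4.88631288e-02,  1.63892662e-02, -1.13141070e-06]), 'ee_pos': array([ 0.18746328, -0.59590623,  0.22393067]), 'tool_rot': array([[ 9.53903237e-01,  3.00114076e-01, -3.93870720e-04],
       [ 3.00114321e-01, -9.53902763e-01,  9.55857514e-04],
       [-8.88480733e-05, -1.03000182e-03, -9.99999466e-01]]), 'force': array([-0.34165002, -0.46929512, -0.04603829]), 'moment': array([ 0.08234144,  0.04374162, -0.01454514]), 'opening': 0.09402317705851208}
```

View pics/scene0.png

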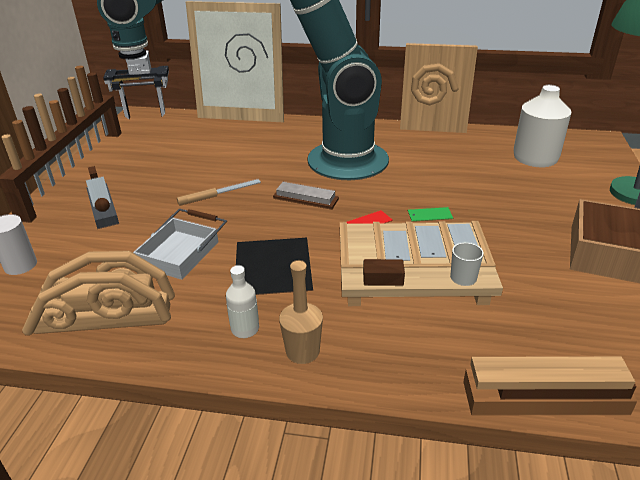

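View pics/top0.png

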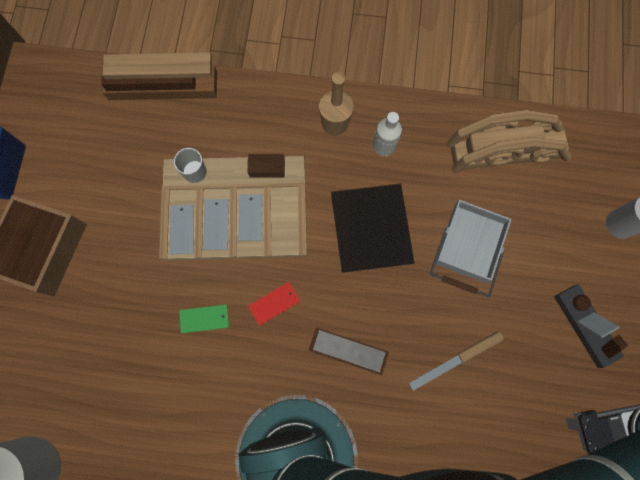

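The top view shows three scrapers in grooves, at (181,230), (215,223) and (251,217). The fourth groove, at (285,220), is empty. The green (204,318) and red (274,303) look-alikes lie on the bench and stay there. Other candidates are the whetstone (348,351) and the knife (456,362), neither part of the job. The tray is at (473,242) with its grip at (460,284), and the mat is at (372,227).

```bash
cat > h.py <<'E'
from rig import robot
import cv2, numpy as np
def cam(n):
    c=robot.camera_info(n); K=np.array([[c['fx'],0,c['cx']],[0,c['fy'],c['cy']],[0,0,1]]); R=cv2.Rodrigues(c['rvec'])[0]; return K,R,np.array(c['tvec'])
def p2w(n,uv,z):
    K,R,t=cam(n); out=[]
    for u,v in np.atleast_2d(uv):
        d=R.T@np.linalg.inv(K)@[u,v,1]; o=-R.T@t; s=(z-o[2])/d[2]; out.append(o+s*d)
    return np.array(out)
def w2p(n,P):
    K,R,t=cam(n); q=(K@(R@np.atleast_2d(P).T+t[:,None])).T; return q[:,:2]/q[:,2:]
def crop(n,x0,y0,x1,y1,k,fn,frame=None):
    f=robot.grab_frame(n) if frame is None else frame
    cv2.imwrite(fn,cv2.resize(f[y0:y1,x0:x1,::-1],None,fx=k,fy=k,interpolation=cv2.INTER_CUBIC))
E
python3 - <<'E'
from h import *
f=cv2.imread('pics/top0.png')[:,:,::-1]
crop('top',150,145,315,265,4.8,'pics/c1.png',f)
crop('top',420,190,520,300,5,'pics/c2.png',f)
crop('top',320,175,420,280,5,'pics/c3.png',f)
E
```

```text
(no output)
```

View pics/c1.png

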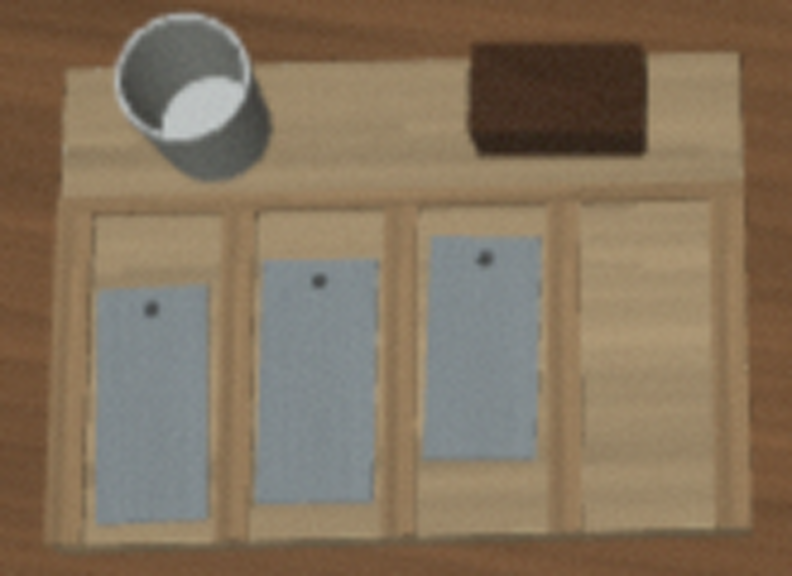

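View pics/c2.png

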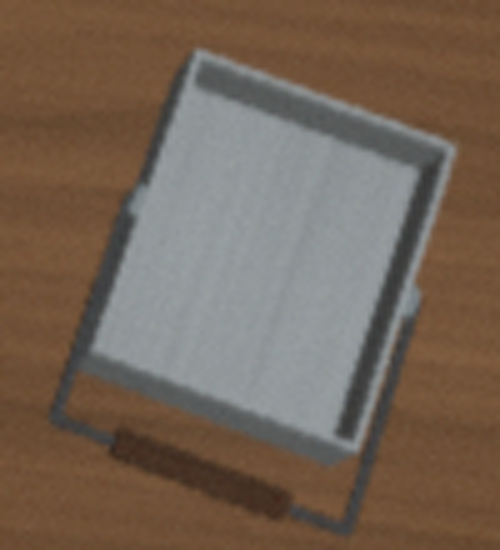

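View pics/c3.png

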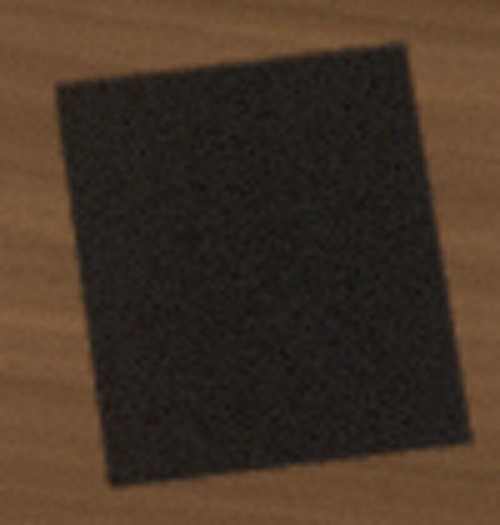

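```bash
cat >> h.py <<'E'
from scipy.optimize import least_squares
def fit(n,uv,P):
    uv=np.array(uv,float);P=np.array(P,float)
    w=p2w(n,uv,P[:,2].mean())
    def tr(x): 
        c,s=np.cos(x[2]),np.sin(x[2]); return np.c_[x[0]+c*P[:,0]-s*P[:,1],x[1]+s*P[:,0]+c*P[:,1],P[:,2]]
    best=None
    for a in (-3,-2,-1,0,1,2,3):
        r=least_squares(lambda x:(w2p(n,tr(x))-uv).ravel(),[*w[:,:2].mean(0),a])
        if best is None or r.cost<best.cost:best=r
    return best.x,np.abs(best.fun).max()
E
python3 - <<'E'
from h import *
o=lambda pts,x,y,k:[(u/k+x,v/k+y) for u,v in pts]
r=o([(66,70),(740,52),(750,532),(48,543)],150,145,4.8)
print('riser',fit('top',r,[(.13,.18,.07),(.13,-.18,.07),(-.13,-.18,.072),(-.13,.18,.072)]))
t=o([(197,50),(455,148),(353,455),(85,355)],420,190,5)
print('tray',fit('top',t,[(.085,.07,.045),(.085,-.07,.045),(-.085,-.07,.045),(-.085,.07,.045)]))
print('grip',p2w('top',o([(115,442),(288,505)],420,190,5),.037))
m=o([(57,85),(406,43),(471,440),(109,487)],320,175,5)
print('mat',fit('top',m,[(.11,.095,.001),(.11,-.095,.001),(-.11,-.095,.001),(-.11,.095,.001)]))
for q in ([(96,290),(207,284),(209,519),(97,523)],[(263,261),(378,261),(373,501),(255,501)],[(430,237),(542,237),(537,459),(424,459)]):
    w=p2w('top',o(q,150,145,4.8),.0725);print(w.round(4)[:,:2].tolist(),w.mean(0),np.linalg.norm(w-np.roll(w,1,0),axis=1))
print(p2w('top',[(274,303),(204,318),(348,351)],0.0))
E
```

```text
riser (array([0.58218149, 0.2306878 , 0.14962332]), np.float64(0.7814165040772707))
tray (array([ 0.57797418, -0.38049296, -0.25806389]), np.float64(0.5462782996984856))
grip [[ 0.47168822 -0.31032343  0.037     ]
 [ 0.45085547 -0.39789237  0.037     ]]
mat (array([ 0.59119839, -0.12410613,  0.24738134]), np.float64(0.6359961483187817))
[[0.5638, 0.3884], [0.5743, 0.3317], [0.4511, 0.3086], [0.4419, 0.3648]] [0.50778211 0.34838623 0.0725    ] [0.1241381  0.05765165 0.12529784 0.05695419]
[[0.5903, 0.305], [0.5978, 0.2454], [0.4708, 0.2272], [0.4633, 0.287]] [0.53056551 0.26614125 0.0725    ] [0.12823955 0.0600058  0.12827003 0.06023341]
[[0.6142, 0.2206], [0.6216, 0.1624], [0.5031, 0.1474], [0.4959, 0.2048]] [0.55869788 0.18380575 0.0725    ] [0.11936425 0.05860565 0.11938597 0.05793544]
[[ 0.36213516  0.10260447  0.        ]
 [ 0.30277755  0.27207585  0.        ]
 [ 0.26691499 -0.09698605  0.        ]]
```

```bash
cat >> h.py <<'E'
def Rd(yaw): c,s=np.cos(yaw),np.sin(yaw); return np.array([[c,s,0],[s,-c,0],[0,0,-1.]])
RP=(0.5822,0.2307,0.1496); TIP=.019
def T(pose,x,y,z):
    c,s=np.cos(pose[2]),np.sin(pose[2]); return np.array([pose[0]+c*x-s*y,pose[1]+s*x+c*y,z])
def st(l=''):
    s=robot.get_state(); print(l,'t%.1f'%s['time'],s['ee_pos'].round(4),'F',s['force'].round(1),'op %.4f'%s['opening'])
    return s
def save(n): 
    f=robot.grab_frame('top'); cv2.imwrite(f'pics/{n}.png',f[:,:,::-1]); return f
def drag(x0,gy,d,extra=.001):
    robot.gripper_to(0.0)
    robot.move_ptp(T(RP,x0,gy,.20),Rd(RP[2])); st('above')
    robot.move_linear(T(RP,x0,gy,.0715+.02+.004),.15)
    st('near')
    print(robot.move_linear(T(RP,x0,gy,.0715+.019-.006),.02,threshold=5)); s=st('touch')
    z=s['ee_pos'][2]-extra
    robot.move_linear(T(RP,x0,gy,z),.02); st('press')
    robot.move_linear(T(RP,x0+d,gy,z),.06); st('dragged')
    robot.move_linear(T(RP,x0+d,gy,z+.06),.15)
E
python3 - <<'E'
from h import *
drag(-.036,.1275,-.0595)
f=save('d1'); crop('top',150,145,315,285,4.2,'pics/d1c.png',f)
E
```

```text
above t5.0 [0.528  0.3509 0.1999] F [ 0.   0.3 -0. ] op 0.0004
near t5.9 [0.5278 0.3519 0.0964] F [-0.7  0.5  0.3] op 0.0004
True
touch t6.2 [0.5281 0.3517 0.0918] F [ 0.1 -0.4  7. ] op 0.0007
press t6.5 [0.5281 0.3517 0.0918] F [-1.6 -1.8 10.2] op 0.0002
dragged t7.6 [0.4692 0.3431 0.0918] F [-1.5 -1.5 11.2] op 0.0001
```

View pics/d1c.png

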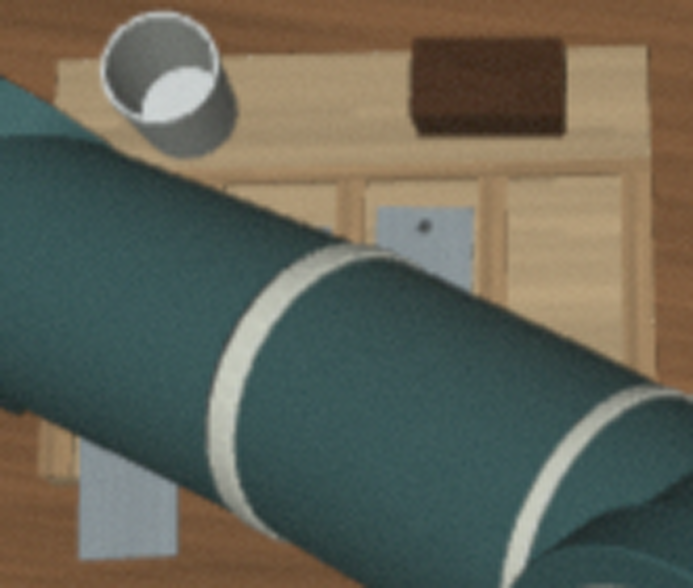

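The drag worked: the scraper now overhangs, with its front edge at crop (78,558)–(178,553). I'll check by how much.

```bash
cat >> h.py <<'E'
def inr(P): 
    d=np.atleast_2d(P)[:,:2]-RP[:2]; c,s=np.cos(RP[2]),np.sin(RP[2]); return np.c_[c*d[:,0]+s*d[:,1],-s*d[:,0]+c*d[:,1]]
def grab(gy,xg,width):
    # xg: pad centre in riser x ; plate underside .070
    robot.gripper_to(width+.022)
    robot.move_ptp(T(RP,xg,gy,.17),Rd(RP[2]))
    z=.0712+.019-.006
    robot.move_linear(T(RP,xg,gy,z+.03),.15)
    h=robot.move_linear(T(RP,xg,gy,z),.06,threshold=8); st(f'down hit={h}')
    if h: return
    robot.gripper_to(width-.01); st('grip')
    robot.move_linear(T(RP,xg,gy,z+.01),.05)
    robot.move_linear(T(RP,xg,gy,z+.12),.2); st('lift')
E
python3 - <<'E'
from h import *
print(inr(p2w('top',[(78/4.2+150,558/4.2+145),(178/4.2+150,553/4.2+145)],.0725)))
print(inr(p2w('top',[(38/4.2+150,480/4.2+145)],.0735)))
grab(.1275,-.147,.057)
f=save('g1'); cv2.imwrite('pics/g1s.png',robot.grab_frame('scene')[:,:,::-1])
E
```

```text
[[-0.17777348  0.15523211]
 [-0.17626208  0.09774088]]
[[-0.13154725  0.17990149]]
down hit=False t11.0 [0.4178 0.335  0.0842] F [-0.6  0.6 -0.8] op 0.0787
grip t11.5 [0.4179 0.3349 0.0843] F [-0.3 -0.4  1.3] op 0.0560
lift t12.5 [0.4177 0.3342 0.2031] F [ 0.4 -0.1 -1.7] op 0.0557
```

View pics/g1.png

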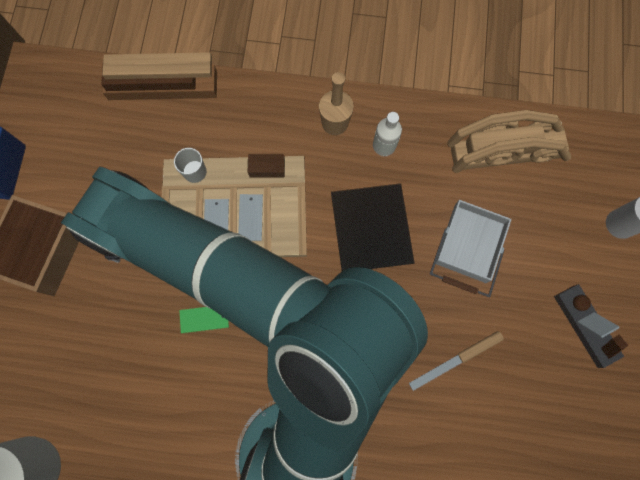

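View pics/g1s.png

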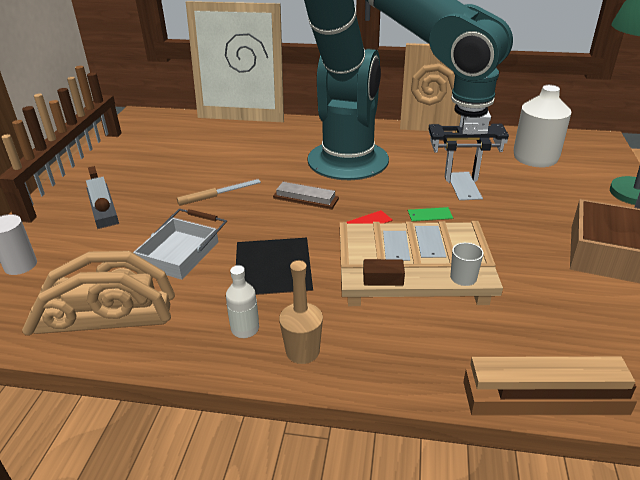

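Run:
```python
from h import *
f=cv2.imread('pics/g1s.png')[:,:,::-1]
crop('scene',410,100,530,220,6,'pics/g1sc.png',f)
```

```text
(no output)
```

View pics/g1sc.png

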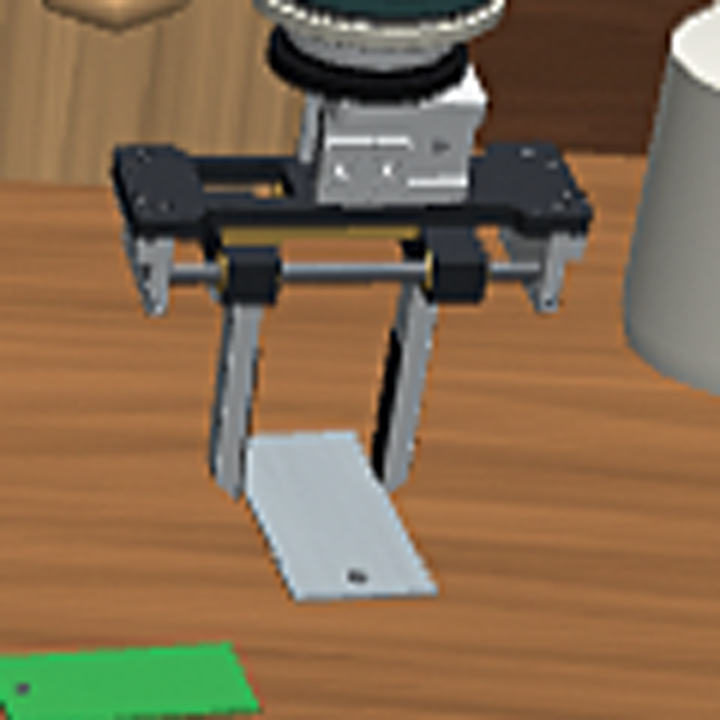

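Run:
```python
from h import *
uv=np.array([(247,437),(355,432),(298,600),(437,592)])/6+[410,100]
for p in np.radians([0,5,10,15,20,30]):
    P=[T((.4177,.3342,RP[2]),a*np.cos(p),y,.1905-a*np.sin(p)) for a,y in ((-.031,.0285),(-.031,-.0285),(.094,.0285),(.094,-.0285))]
    q=w2p('scene',P); print(np.degrees(p),(q-uv).round(1).tolist())
```

```text
0.0 [[18.2, -1.0], [-22.3, 0.1], [20.2, -2.0], [-27.2, -0.5]]
5.0 [[18.3, -1.9], [-22.2, -0.9], [19.6, 0.8], [-27.6, 2.4]]
10.0 [[18.5, -2.7], [-22.1, -1.7], [19.1, 3.5], [-28.1, 5.0]]
14.999999999999998 [[18.7, -3.5], [-21.9, -2.5], [18.4, 5.9], [-28.7, 7.4]]
20.0 [[18.9, -4.3], [-21.8, -3.3], [17.7, 8.1], [-29.2, 9.6]]
29.999999999999996 [[19.3, -5.5], [-21.4, -4.5], [16.3, 11.7], [-30.5, 13.2]]
```

```bash
cat >> h.py <<'E'
def place(TP,off,width,zend,yo=0.0):
    robot.move_ptp(T(TP,-off,yo,.20),Rd(TP[2])); st('above tray')
    robot.move_linear(T(TP,-off,yo,.065),.2)
    h=robot.move_linear(T(TP,-off,yo,zend),.05,threshold=6); st(f'in tray {h}')
    robot.gripper_to(width+.016)
    robot.move_linear(T(TP,-off,yo,.09),.15); st('out')
E
python3 - <<'E'
from h import *
place((.578,-.3805,-.258),.0325,.057,.0235)
robot.move_linear([.45,-.2,.2],.3)
f=save('p1'); crop('top',400,170,540,310,5,'pics/p1c.png',f)
E
```

```text
above tray t15.2 [ 0.5472 -0.3711  0.2002] F [0.4 0.4 0.3] op 0.0562
in tray True t16.8 [ 0.5462 -0.3719  0.0233] F [-1.3  0.2  8.3] op 0.0561
out t17.9 [ 0.5461 -0.3724  0.0894] F [-1.   0.4  0.1] op 0.0727
```

View pics/p1c.png

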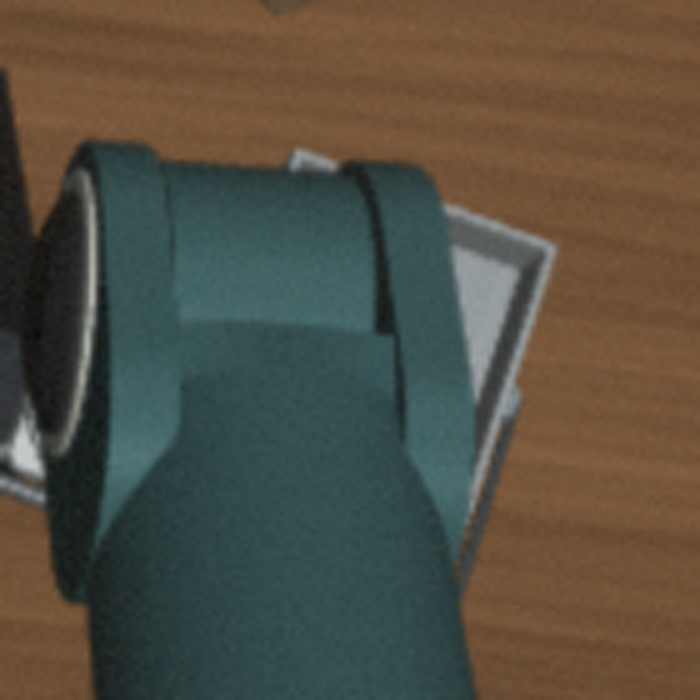

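The arm hides the tray here. I'll slide the middle-right scraper (58 mm) and check the tray from there.

Run:
```python
from h import *
drag(-.012,-.0425,-.088)
f=save('d2'); 
crop('top',150,145,315,285,4.2,'pics/d2c.png',f); crop('top',400,170,540,310,5,'pics/p1d.png',f)
```

```text
above t21.5 [0.5771 0.1855 0.1999] F [-0.2  0.3  0.3] op 0.0005
near t22.4 [0.5771 0.1871 0.0963] F [0.  0.  0.3] op 0.0006
True
touch t22.7 [0.5772 0.1871 0.0918] F [0.5 0.  6.7] op 0.0006
press t23.0 [0.5772 0.1871 0.0918] F [-2.3 -1.5 12.5] op 0.0002
dragged t24.6 [0.4906 0.1742 0.0917] F [ 1.1 -0.6 12.1] op 0.0007
```

View pics/d2c.png

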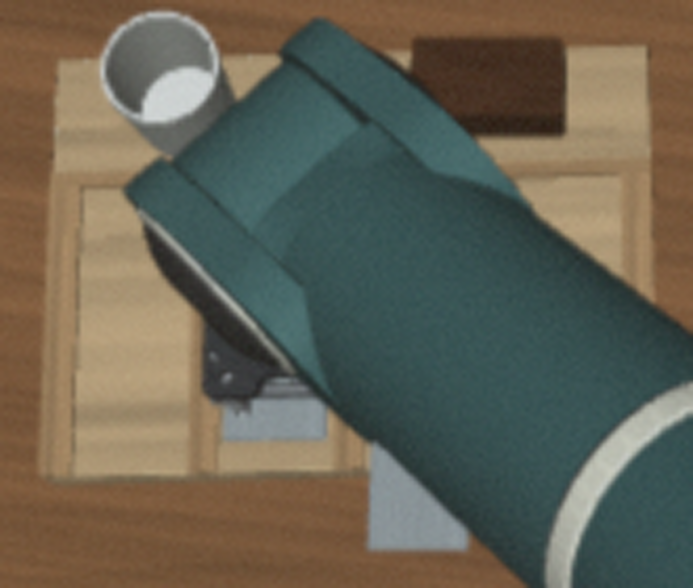

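View pics/p1d.png

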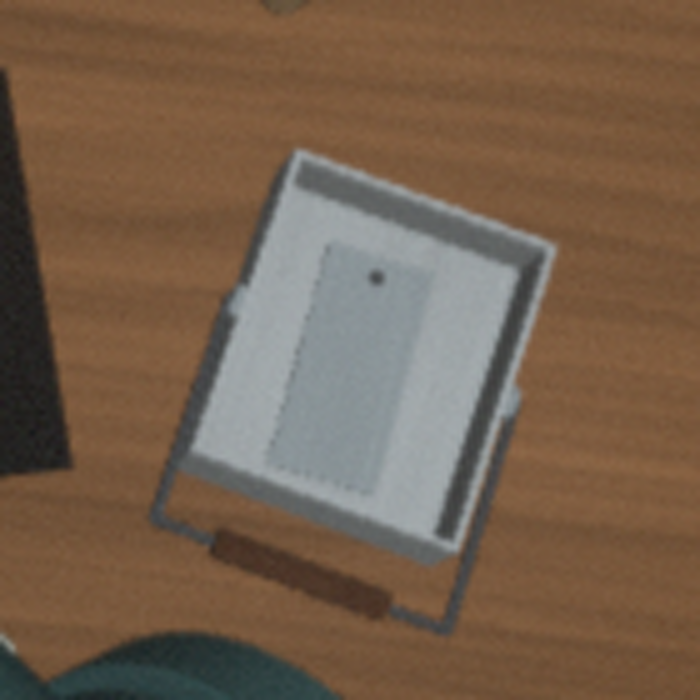

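The first scraper lies flat and nearly centred in the tray. The next one overhangs, with its front edge at crop (367,549)–(468,549).

Run:
```python
from h import *
e=inr(p2w('top',[(367/4.2+150,549/4.2+145),(468/4.2+150,549/4.2+145)],.0725)); print(e)
fr=e[:,0].mean()
grab(e[:,1].mean(),-.147,.058)
robot.move_ptp([.45,-.1,.25],Rd(0)) if 0 else None
f=save('g2'); crop('top',400,170,540,310,5,'pics/g2c.png',f)
crop('scene',330,100,510,220,4.4,'pics/g2s.png')
```

```text
[[-0.17658615 -0.01117085]
 [-0.17800884 -0.06944164]]
down hit=False t28.0 [0.4428 0.1691 0.0842] F [-0.7 -0.  -0.4] op 0.0800
grip t28.5 [0.443  0.1689 0.0843] F [ 0.3 -0.1  1.1] op 0.0567
lift t29.5 [0.4426 0.1684 0.2033] F [-0.2 -0.9 -0.6] op 0.0569
```

View pics/g2c.png

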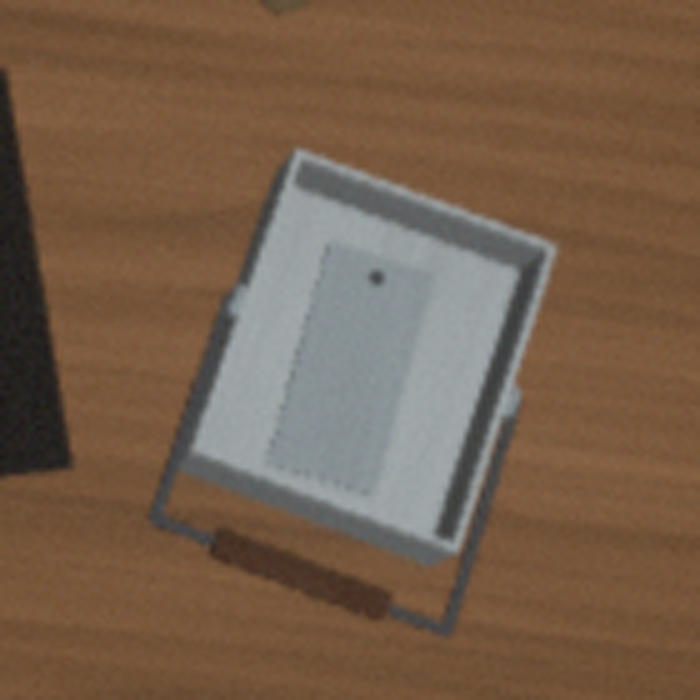

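View pics/g2s.png

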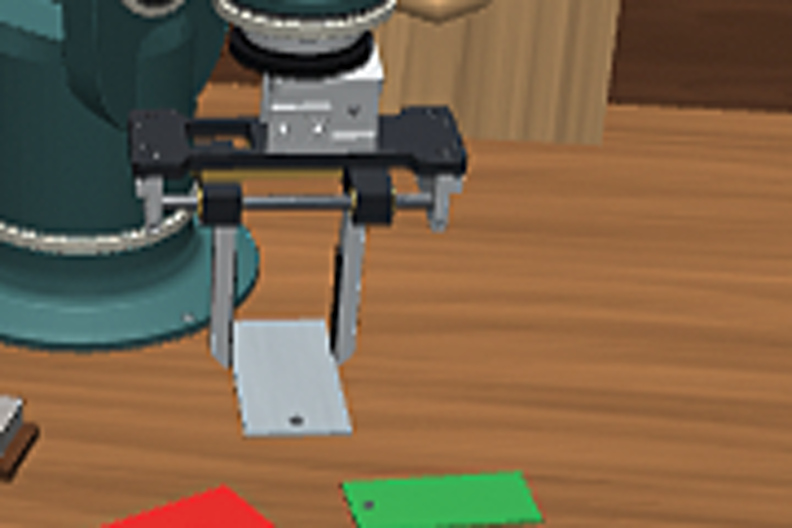

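Run:
```python
from h import *
uv=[(u/5+400,v/5+170) for u,v in [(330,245),(435,270),(372,495),(267,466)]]
a,b=.0625,.0285
x,e=fit('top',uv,[(a,b,.0065),(a,-b,.0065),(-a,-b,.0065),(-a,b,.0065)]); print(x,e)
t=fit('top',[(u/5+400,v/5+170) for u,v in [(297,150),(555,245),(453,552),(185,457)]],[(.085,.07,.045),(.085,-.07,.045),(-.085,-.07,.045),(-.085,.07,.045)]); print(t)
```

```text
[ 0.57742255 -0.38078338 -0.19305722] 0.810191646007155
(array([ 0.57849533, -0.38045371, -0.2520516 ]), np.float64(0.9232669475676971))
```

Run:
```python
from h import *
place((.5782,-.3805,-.23),.0297,.058,.0263)
drag(-.027,.0425,-.0673)
f=save('d3'); 
crop('top',150,145,315,285,4.2,'pics/d3c.png',f); crop('top',400,170,540,310,5,'pics/p2d.png',f)
```

```text
above tray t31.6 [ 0.55   -0.3722  0.2004] F [-0.1 -1.1 -0.7] op 0.0570
in tray True t33.2 [ 0.549  -0.3735  0.0255] F [-0.7  0.3  7.6] op 0.0568
out t34.3 [ 0.5489 -0.3738  0.0895] F [ 0.6  0.2 -0.2] op 0.0740
above t37.8 [0.5497 0.2677 0.1997] F [-0.8 -0.7 -0.6] op 0.0004
near t38.7 [0.5495 0.2691 0.0963] F [0.6 1.2 0.7] op 0.0009
True
touch t39.0 [0.5497 0.2689 0.0918] F [ 0.2 -0.7  6.9] op 0.0004
press t39.3 [0.5497 0.2689 0.0918] F [-0.7 -2.1 12.3] op 0.0004
dragged t40.5 [0.4833 0.2592 0.0918] F [ 0.1 -1.6 11.7] op 0.0009
```

View pics/d3c.png

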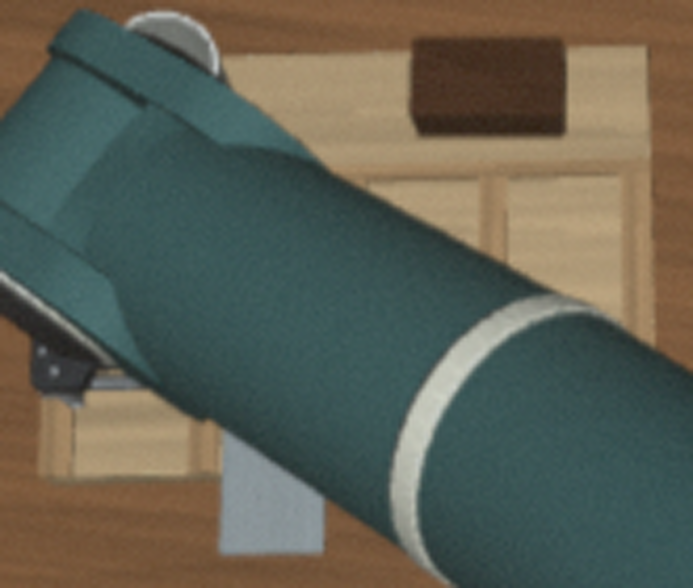

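View pics/p2d.png

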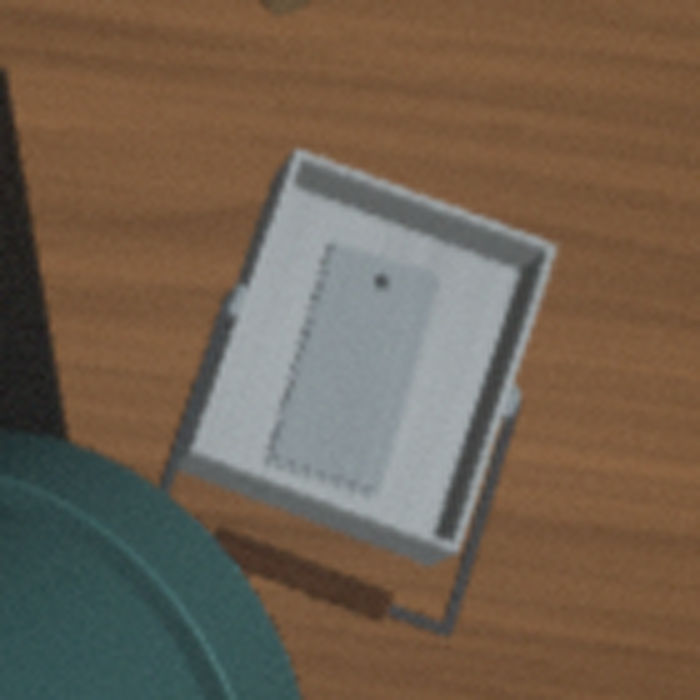

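Both scrapers lie stacked flat in the tray. The third overhangs, with its front edge at crop (218,554)–(324,551).

Run:
```python
from h import *
e=inr(p2w('top',[(218/4.2+150,554/4.2+145),(324/4.2+150,551/4.2+145)],.0725)); print(e)
fr=e[:,0].mean()
grab(e[:,1].mean(),-.147,.060)
f=save('g3'); crop('top',400,170,540,310,5,'pics/g3c.png',f)
crop('scene',330,100,510,220,4.4,'pics/g3s.png')
print('off',fr+.065+.147)
```

```text
[[-0.17740884  0.07467888]
 [-0.17714911  0.01361442]]
down hit=False t43.9 [0.4302 0.2526 0.0842] F [0.2 0.2 0.1] op 0.0819
grip t44.5 [0.4303 0.2524 0.0843] F [-0.1 -0.7  1.2] op 0.0588
lift t45.5 [0.43   0.2519 0.2033] F [-0.1 -0.8 -1. ] op 0.0590
off 0.034721026066899946
```

View pics/g3c.png

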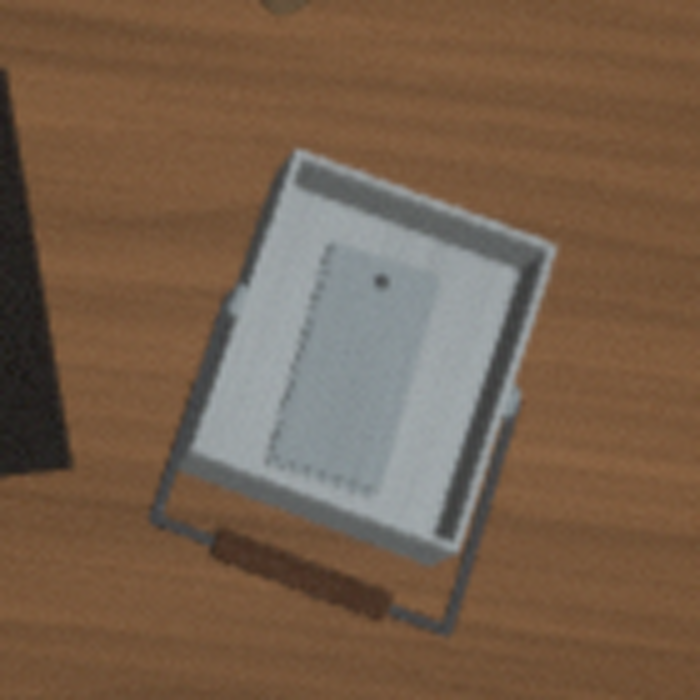

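View pics/g3s.png

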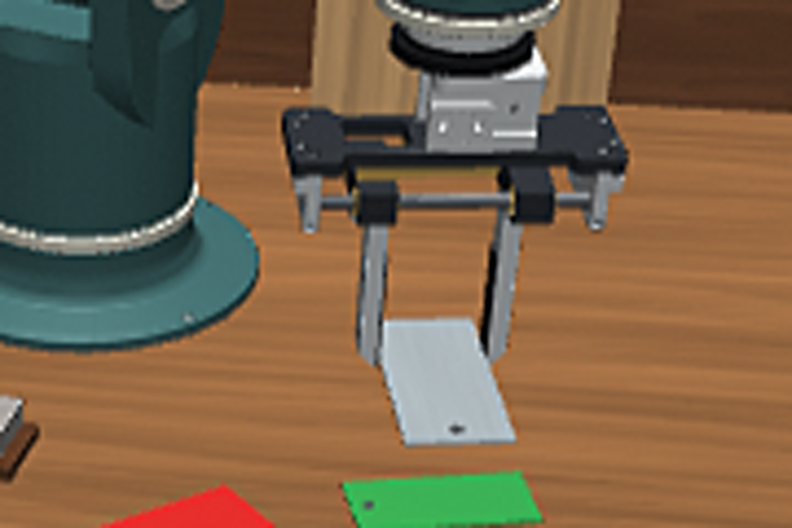

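Run:
```python
from h import *
place((.5782,-.3805,-.225),.0335,.060,.0285)
robot.move_ptp([.45,.1,.3],Rd(0)); st()
f=save('p3'); crop('top',400,170,540,310,5,'pics/p3c.png',f)
f=robot.grab_frame('scene');crop('scene',120,190,330,310,3.8,'pics/p3s.png',f)
```

```text
above tray t47.9 [ 0.5462 -0.3717  0.2002] F [-0.1 -0.6 -0.1] op 0.0587
in tray False t49.6 [ 0.5457 -0.373   0.0287] F [-1.2 -0.1 -0.5] op 0.0586
out t50.6 [ 0.5452 -0.3732  0.0896] F [-0.2  0.7  0.2] op 0.0763
 t52.5 [0.4504 0.0991 0.2997] F [ 1.2 -0.1  0.3] op 0.0760
```

View pics/p3c.png

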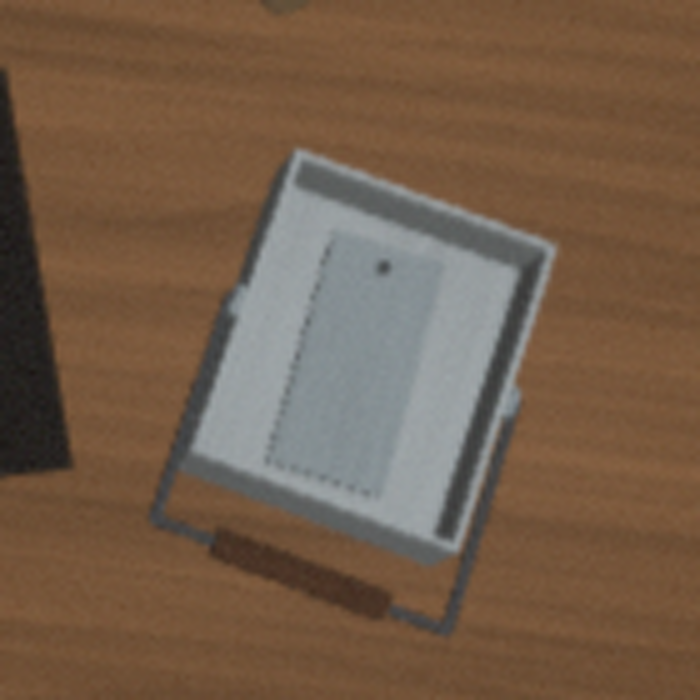

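View pics/p3s.png

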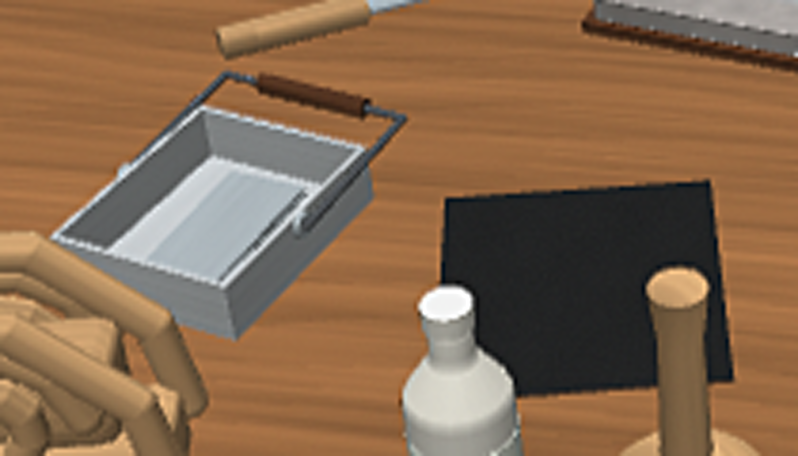

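View pics/p3.png

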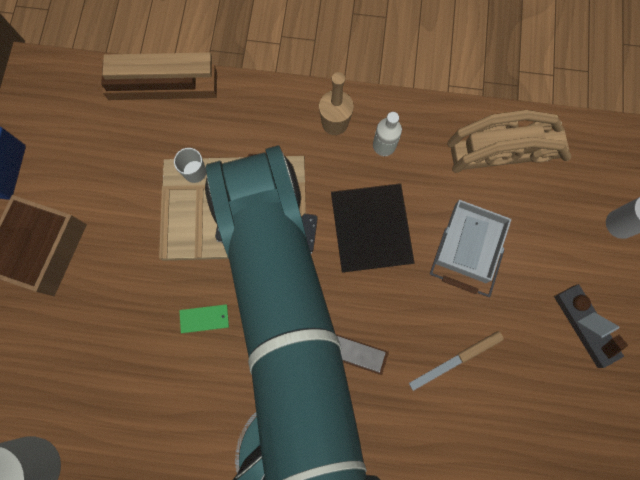

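Run:
```python
from h import *
tp=np.array([(297,150),(555,245),(453,552),(185,457),(213,543),(390,603)])/5+[400,170]
P=np.array([(.085,.07,.045),(.085,-.07,.045),(-.085,-.07,.045),(-.085,.07,.045),(-.125,.045,.037),(-.125,-.045,.037)])
sc=np.array([(222,285),(52,238),(203,110),(365,150),(370,107),(258,85)])/3.8+[120,190]
def tr(x): c,s=np.cos(x[2]),np.sin(x[2]); return np.c_[x[0]+c*P[:,0]-s*P[:,1],x[1]+s*P[:,0]+c*P[:,1],P[:,2]]
for nm,f in (('top',lambda x:(w2p('top',tr(x))-tp).ravel()),('sc',lambda x:(w2p('scene',tr(x))-sc).ravel()),('both',lambda x:np.r_[(w2p('top',tr(x))-tp).ravel(),(w2p('scene',tr(x))-sc).ravel()])):
    r=least_squares(f,[.578,-.38,-.25]);print(nm,r.x,r.fun.round(1),T(r.x,-.125,0,.037))
```

```text
top [ 0.58003085 -0.38164634 -0.24150541] [-0.7 -0.4  0.2 -0.5  1.3 -0.2  1.2 -1.1 -0.6  0.6 -1.5  1.5] [ 0.45865847 -0.35175076  0.037     ]
sc [ 0.57901795 -0.3758115  -0.24404435] [ 1.   0.1 -0.8 -0.6 -0.9 -1.9  0.3 -1.5 -0.7  2.5  1.   1.5] [ 0.45772186 -0.34560787  0.037     ]
both [ 0.57898856 -0.37895953 -0.24158984] [-1.7 -0.1 -0.9 -0.2  0.2  0.1  0.1 -0.8 -1.7  0.9 -2.6  1.7 -0.1 -0.1
 -1.9 -0.7 -2.1 -2.  -0.8 -1.6 -1.9  2.4 -0.2  1.4] [ 0.45761871 -0.34905371  0.037     ]
```

```bash
cat >> h.py <<'E'
TR=(.579,-.3795,-.246); MAT=(.5912,-.1241,.2474)
E
python3 - <<'E'
from h import *
for sg in (1,-1):
    for p,y in ((T(TR,-.125,0,.037),TR[2]),(T(TR,0,0,.162),TR[2]),(T(TR,0,0,.26),TR[2]),(T(MAT,0,0,.26),MAT[2]),(T(MAT,0,0,.163),MAT[2])):
        q=robot.ik(p,Rd(y+sg*np.pi/2)); print(sg,None if q is None else np.round(q,2))
E
```

```text
1 [ 1.22  0.74 -0.84  1.85  0.71  0.88 -0.21]
1 [ 1.11  0.78 -0.94  1.46  0.65  1.23 -0.15]
1 [ 1.12  0.69 -0.96  1.36  0.56  1.37 -0.09]
1 [ 0.97  0.62 -1.19  1.6   0.59  1.33 -0.06]
1 [ 0.94  0.73 -1.14  1.7   0.72  1.19 -0.15]
-1 [ 0.61  0.57 -0.01  1.87  0.01  0.7  -2.8 ]
-1 [ 0.42  0.6   0.17  1.49 -0.11  1.06 -2.77]
-1 [ 0.42  0.52  0.17  1.39 -0.09  1.24 -2.79]
-1 [ 0.3   0.36 -0.19  1.62  0.07  1.17 -2.8 ]
-1 [ 0.3   0.45 -0.19  1.72  0.1   0.98 -2.82]
```

```bash
python3 - <<'E'
from h import *
R=Rd(TR[2]+np.pi/2)
robot.gripper_to(.036)
robot.move_ptp(T(TR,-.125,0,.20),R); st()
f=save('h0')
E
python3 - <<'E'
from h import *
f=cv2.imread('pics/h0.png')[:,:,::-1]; crop('top',380,150,540,310,4,'pics/h0c.png',f)
crop('scene',100,80,300,290,2.8,'pics/h0s.png')
E
```

```text
t55.2 [ 0.4582 -0.3483  0.2003] F [ 0.2 -0.1 -0.3] op 0.0360
```

View pics/h0c.png

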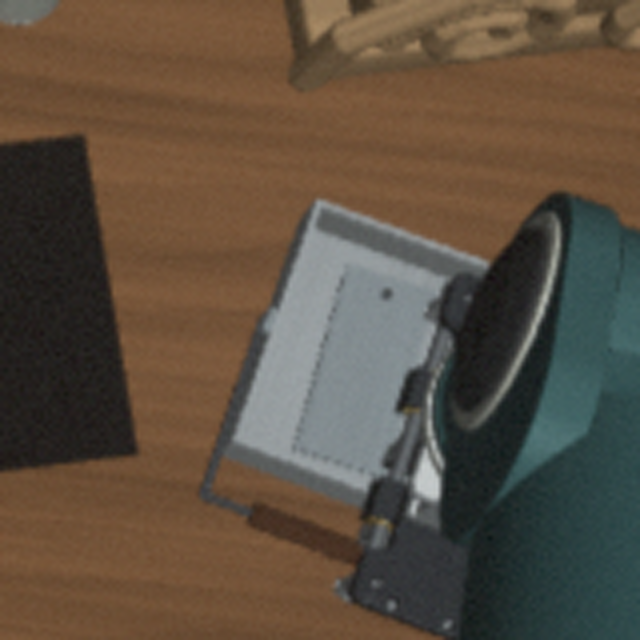

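View pics/h0s.png

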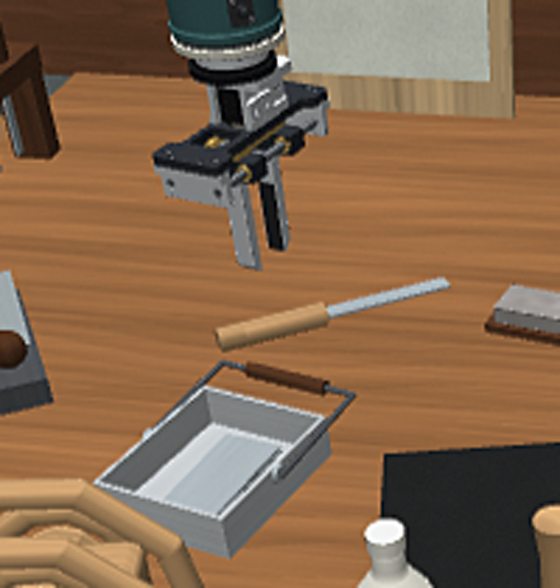

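The tray hasn't moved and the fingers line up over the grip. I'll grip it and swing the handle up.

Run:
```python
from h import *
robot.move_linear(T(TR,-.125,0,.08),.2)
h=robot.move_linear(T(TR,-.125,0,.037),.06,threshold=8); st(f'down {h}')
if not h:
    robot.gripper_to(.008); st('gripped')
    for th in np.linspace(0,1.57,10)[1:]:
        robot.move_linear(T(TR,-.125*np.cos(th),0,.037+.125*np.sin(th)),.06); s=st('%.2f'%th)
        if np.abs(s['force']).max()>15: print('FORCE');break
f=save('u0');crop('top',380,150,540,310,4,'pics/u0c.png',f)
crop('scene',100,80,300,290,2.8,'pics/u0s.png')
```

```text
down False t56.9 [ 0.458  -0.3491  0.0372] F [0.3 0.4 0.2] op 0.0359
gripped t57.4 [ 0.4577 -0.3491  0.037 ] F [-0.9  0.4  0.2] op 0.0150
0.17 t57.9 [ 0.46   -0.3497  0.0591] F [ 3.4 -1.3 -0.8] op 0.0149
0.35 t58.4 [ 0.4653 -0.351   0.08  ] F [ 2.8 -0.5 -1. ] op 0.0153
0.52 t58.9 [ 0.4742 -0.3532  0.0997] F [ 2.7 -0.1 -0.8] op 0.0146
0.70 t59.4 [ 0.4862 -0.3561  0.1175] F [ 0.1 -0.1  1.2] op 0.0153
0.87 t60.0 [ 0.5012 -0.3599  0.133 ] F [-1.1  0.4  3.7] op 0.0152
1.05 t60.5 [ 0.5188 -0.3643  0.1456] F [ 0.3 -0.3  4. ] op 0.0150
1.22 t61.0 [ 0.5375 -0.3689  0.1541] F [-0.   0.2 -5.7] op 0.0153
1.40 t61.5 [ 0.5579 -0.374   0.1598] F [ 0.9 -0.2 -6.9] op 0.0149
1.57 t62.0 [ 0.579  -0.3793  0.1617] F [ 0.3 -0.6 -6.7] op 0.0153
```

View pics/u0c.png

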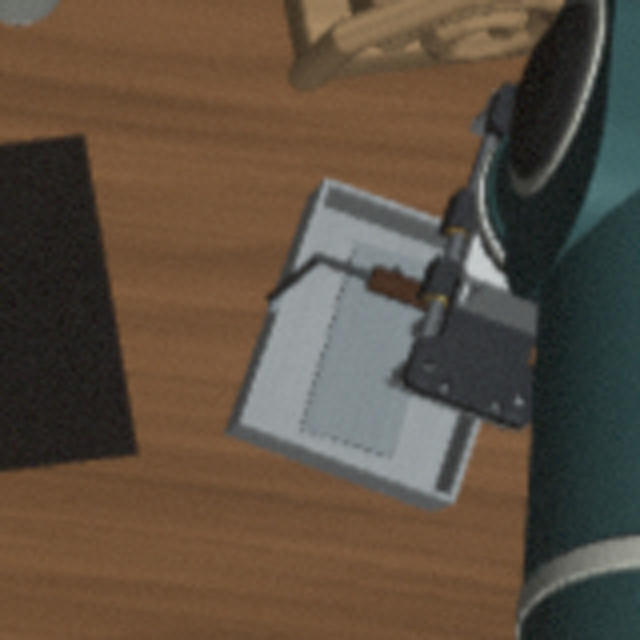

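View pics/u0s.png

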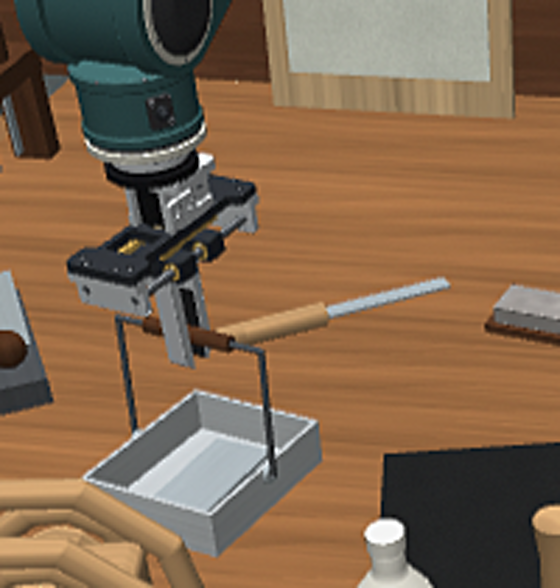

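Run:
```python
from h import *
uv=[(u/4+380,v/4+150) for u,v in [(325,180),(228,431),(455,507)]]
x,e=fit('top',uv,[(.085,.07,.045),(-.085,.07,.045),(-.085,-.07,.045)]); print(x,e)
uv=[(u/2.8+100,v/2.8+80) for u,v in [(215,513),(85,478),(197,392),(322,422)]]
x,e=fit('scene',uv,[(.085,.07,.045),(.085,-.07,.045),(-.085,-.07,.045),(-.085,.07,.045)]); print(x,e)
f=robot.grab_frame('scene');crop('scene',110,170,240,290,6,'pics/u1s.png',f)
```

```text
[ 0.58911444 -0.38396653 -0.25352112] 2.106920335047903
[ 0.58169004 -0.38066349 -0.25890984] 2.621093885573572
```

View pics/u1s.png

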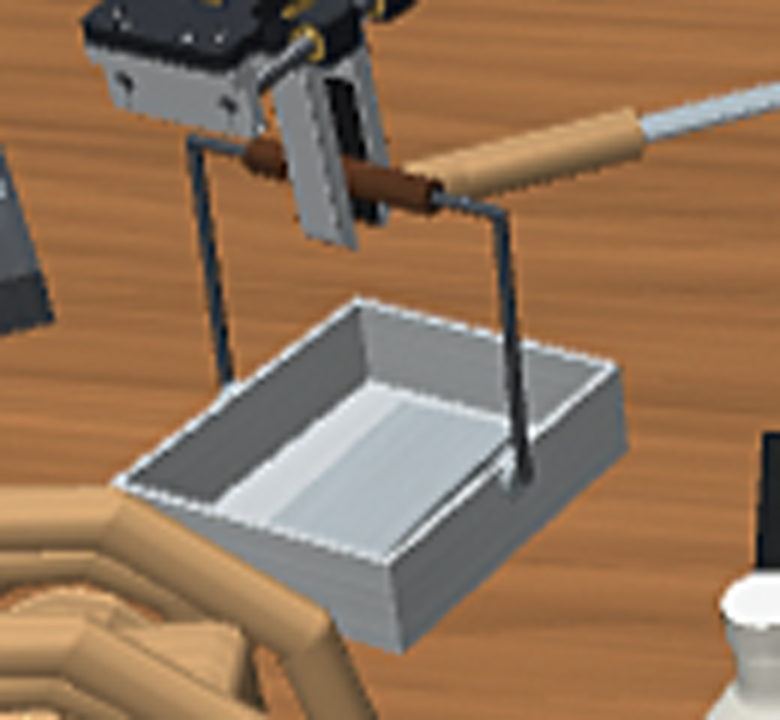

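```bash
cat >> h.py <<'E'
from scipy.spatial.transform import Rotation as Ro
def fit6(tp,sc,P_t,P_s,x0):
    P_t=np.array(P_t,float);P_s=np.array(P_s,float)
    def tr(x,P): return Ro.from_euler('ZYX',x[3:6]).apply(P)+x[:3]
    f=lambda x:np.r_[(w2p('top',tr(x,P_t))-tp).ravel()+0*x[6],(w2p('scene',tr(x,P_s))-sc-[x[6],x[7]]).ravel(),300*x[5],.3*x[6],.3*x[7]]
    r=least_squares(f,x0+[0,0]);return r.x,r.fun
E
python3 - <<'E'
from h import *
C={'pp':(.085,.07,.045),'pm':(.085,-.07,.045),'mp':(-.085,.07,.045),'mm':(-.085,-.07,.045)}
tp=np.array([(325,180),(228,431),(455,507)])/4+[380,150]
sc=np.array([(390,560),(120,483),(360,298),(620,368),(402,652),(625,450)])/6+[110,170]
x,r=fit6(tp,sc,[C['pp'],C['mp'],C['mm']],[C['pp'],C['pm'],C['mm'],C['mp'],(.085,.07,0),(-.085,.07,0)],[.585,-.38,.0,-.25,0,0])
print(x.round(4),r.round(1))
E
```

```text
[ 5.9140e-01 -3.8360e-01  7.1000e-03 -2.4360e-01 -8.6700e-02 -3.0000e-04
 -7.2440e-01 -1.0548e+00] [-0.4  0.2  1.7 -0.5 -1.4  0.5  0.3  0.1 -1.5 -0.2 -0.3  0.2  0.3 -0.4
  0.4 -0.   0.8  0.3 -0.1 -0.2 -0.3]
```

The tray is tilted about 5°, with its +x edge raised, because the handle is taut. I'll lower the grip until the tray sits flat and look again.

Run:
```python
from h import *
for dz in (2,4,6,8,10,12):
    robot.move_linear(T(TR,0,0,.1617-dz/1000),.03); s=st(dz)
    if s['force'][2]>-1.0: break
f=save('u2');crop('top',420,160,540,300,5,'pics/u2c.png',f)
f=robot.grab_frame('scene');crop('scene',110,170,240,290,6,'pics/u2s.png',f)
```

```text
2 t62.4 [ 0.5787 -0.3795  0.1595] F [-1.2  0.5 -6.2] op 0.0152
4 t62.7 [ 0.5789 -0.3795  0.1575] F [ 0.1 -0.1 -6.7] op 0.0151
6 t62.9 [ 0.579  -0.3795  0.1556] F [-0.4  0.5 -6.8] op 0.0150
8 t63.2 [ 0.5789 -0.3795  0.1535] F [ 0.2 -0.2 -6.4] op 0.0149
10 t63.4 [ 0.5798 -0.3798  0.1528] F [ 0.3 -0.8  5.6] op 0.0155
```

View pics/u2c.png

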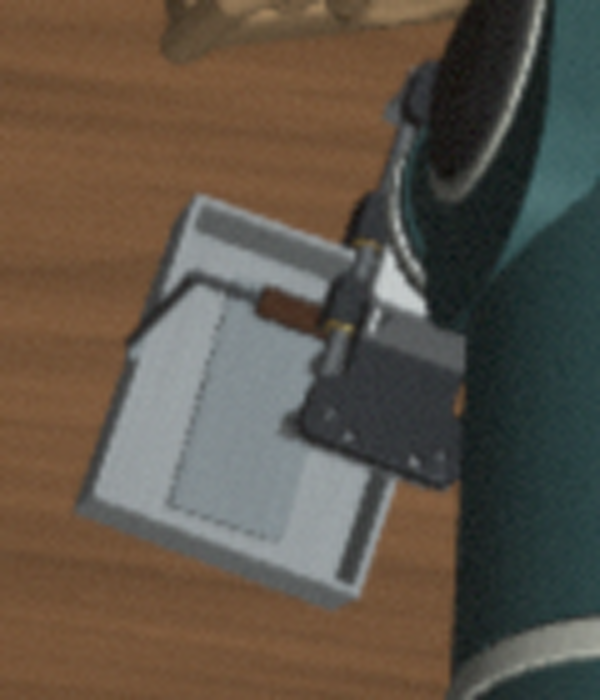

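View pics/u2s.png

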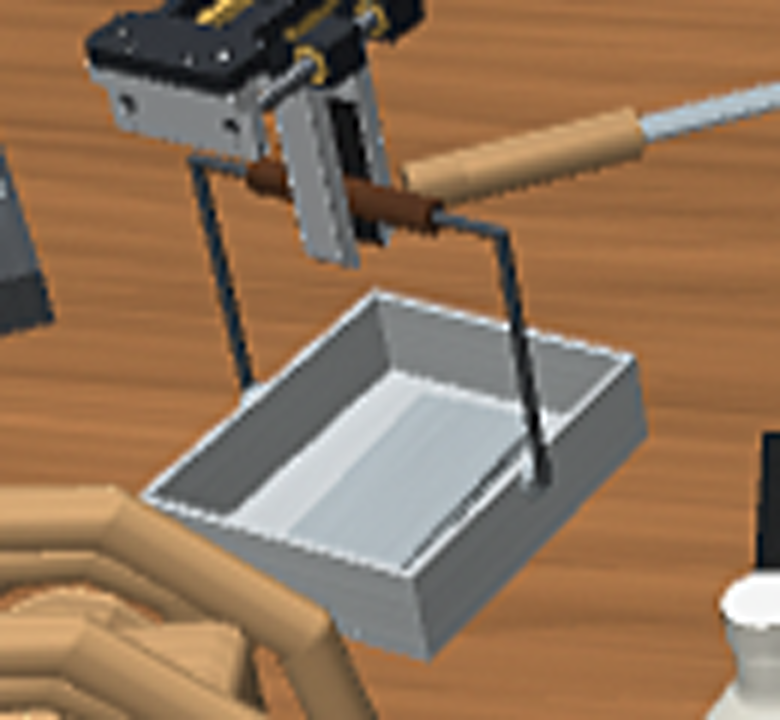

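Run:
```python
from h import *
C={'pp':(.085,.07,.045),'pm':(.085,-.07,.045),'mp':(-.085,.07,.045),'mm':(-.085,-.07,.045)}
tp=np.array([(195,195),(83,500),(357,598)])/5+[420,160]
sc=np.array([(413,574),(145,495),(377,292),(637,355),(430,660),(647,435)])/6+[110,170]
x,r=fit6(tp,sc,[C['pp'],C['mp'],C['mm']],[C['pp'],C['pm'],C['mm'],C['mp'],(.085,.07,0),(-.085,.07,0)],[.585,-.38,.0,-.25,0,0])
print(x.round(4),r.round(1))
# bail tops: predict with angle b, length .125, pos tray x
for b in (1.4,1.57,1.75,1.9):
    P=[T((x[0],x[1],x[3]),-.125*np.cos(b),y,.037+.125*np.sin(b)) for y in (.07,-.07)]
    print(b,(6*(w2p('scene',P)+x[6:8]-[110,170])).round(0).tolist(),(5*(w2p('top',P)-[420,160])).round(0).tolist())
P=[T((x[0],x[1],x[3]),0,y,.037) for y in (.073,-.073)]
print((6*(w2p('scene',P)+x[6:8]-[110,170])).round(0).tolist(),(5*(w2p('top',P)-[420,160])).round(0).tolist())
```

```text
[ 5.8170e-01 -3.8050e-01 -1.2000e-03 -2.4640e-01 -1.2200e-02  1.0000e-04
 -1.8596e+00 -1.6540e-01] [-0.6  0.1  0.8 -0.2 -0.5  0.3  0.2  0.  -1.5  0.  -0.1 -0.5  0.3  0.
  0.2 -0.1  0.6  0.4  0.  -0.6 -0. ]
1.4 [[497.0, 202.0], [217.0, 136.0]] [[188.0, 323.0], [479.0, 430.0]]
1.57 [[467.0, 225.0], [185.0, 157.0]] [[203.0, 281.0], [494.0, 388.0]]
1.75 [[436.0, 257.0], [152.0, 187.0]] [[217.0, 239.0], [506.0, 345.0]]
1.9 [[411.0, 291.0], [126.0, 219.0]] [[226.0, 207.0], [513.0, 312.0]]
[[517.0, 473.0], [236.0, 398.0]] [[132.0, 346.0], [406.0, 447.0]]
```

The tray is flat again and the handle is close to upright, but the grip has slipped about 9 mm up the fingers. I'll let go, re-centre and grip again.

Run:
```python
from h import *
robot.gripper_to(.040); st('open')
p=robot.get_state()['ee_pos']
TP=(.5815,-.3803,-.246)
robot.move_linear(T(TP,0,0,.162),.05)
f=save('u3');crop('top',420,160,540,300,5,'pics/u3c.png',f)
f=robot.grab_frame('scene');crop('scene',110,170,240,290,6,'pics/u3s.png',f)
st()
```

```text
open t64.1 [ 0.579  -0.3795  0.1516] F [ 0.2 -0.4  0. ] op 0.0400
 t64.6 [ 0.5815 -0.3803  0.1619] F [-0.9 -0.1  0.6] op 0.0403
```

View pics/u3c.png

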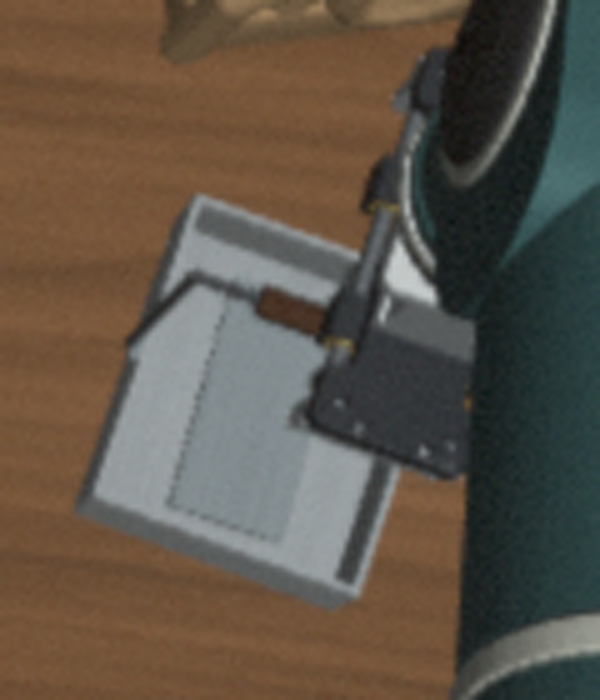

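View pics/u3s.png

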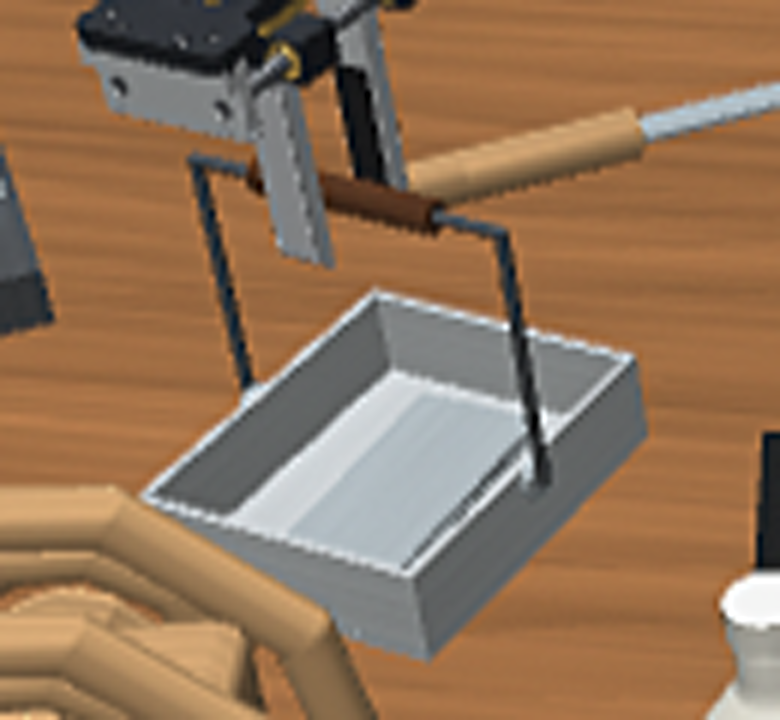

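Run:
```python
from h import *
def tri(a,b):
    Pm=[K@np.c_[R,t] for K,R,t in (cam('top'),cam('scene'))]
    X=cv2.triangulatePoints(Pm[0],Pm[1],np.array(a,float).reshape(2,1),np.array(b,float).reshape(2,1));return (X[:3]/X[3]).ravel()
def loc(X,TP):
    d=X[:2]-TP[:2];c,s=np.cos(TP[2]),np.sin(TP[2]);return c*d[0]+s*d[1],-s*d[0]+c*d[1],X[2]
TP=(.5817,-.3805,-.246)
for a,b in (((258/5+420,302/5+160),(437/6+110,217/6+170)),((192/5+420,277/5+160),(503/6+110,235/6+170)),((130/5+420,348/5+160),(545/6+110,478/6+170)),((195/5+420,195/5+160),(413/6+110,574/6+170))):
    X=tri(a,b);print(X,np.round(loc(X,TP),4))
```

```text
[ 0.59126809 -0.33579409  0.1601272 ] [-0.0016  0.0457  0.1601]
[ 0.59968091 -0.30478289  0.15950857] [-0.001   0.0778  0.1595]
[ 0.59784858 -0.30608314  0.03464282] [-0.0025  0.0761  0.0346]
[ 0.68023499 -0.33182358  0.04479021] [0.0837 0.0712 0.0448]
```

Run:
```python
from h import *
TP=(.5817,-.3805,-.246)
robot.move_linear(T(TP,-.001,0,.161),.05)
robot.gripper_to(.008); st('grip')
robot.move_linear(T(TP,-.001,0,.171),.03); st()
robot.move_linear(T(TP,-.001,0,.24),.1); st()
f=save('l0');crop('top',420,160,540,300,5,'pics/l0c.png',f)
f=robot.grab_frame('scene');crop('scene',100,130,240,280,5,'pics/l0s.png',f)
```

```text
grip t65.3 [ 0.5807 -0.3803  0.161 ] F [0.2 0.9 0.7] op 0.0151
 t65.8 [ 0.5807 -0.3803  0.171 ] F [-0.4  0.1 -7.1] op 0.0150
 t66.7 [ 0.5804 -0.3803  0.2393] F [-0.3  0.4 -7.7] op 0.0152
```

View pics/l0c.png

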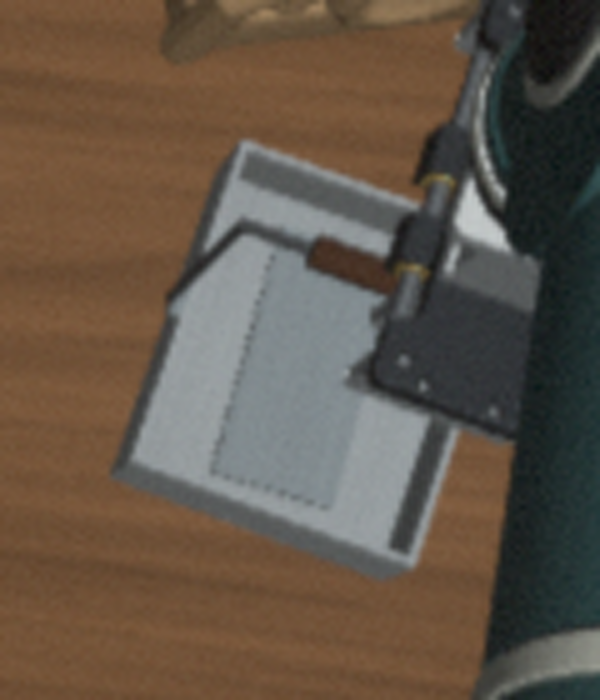

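View pics/l0s.png

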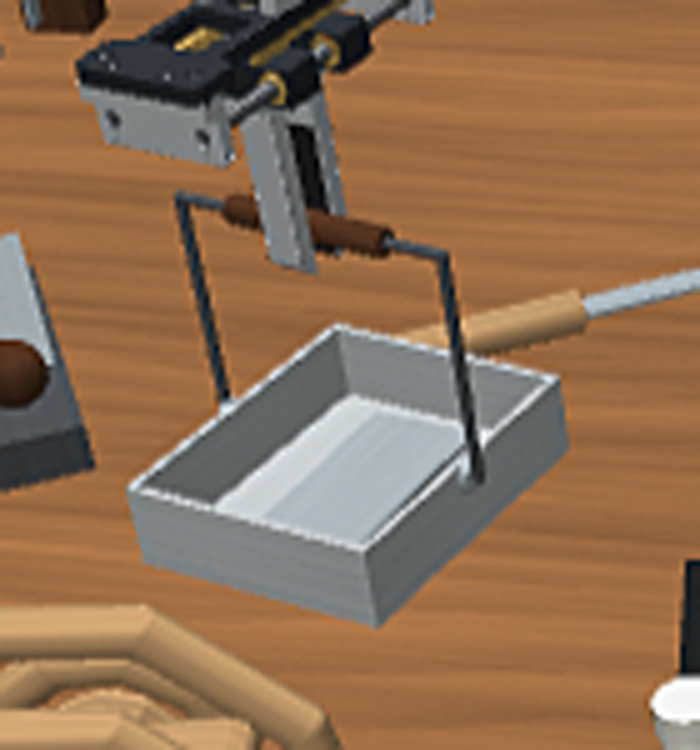

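The tray hangs level with the scrapers inside. I'll carry it to the mat, turning it to the mat's yaw.

Run:
```python
from h import *
R=Rd(MAT[2]+np.pi/2)
try: robot.move_linear(T(MAT,0,0,.24),.12,frame=R)
except robot.PlanningError as e: print(e); robot.move_ptp(T(MAT,0,0,.24),R)
st('over'); robot.pause(.5)
robot.move_linear(T(MAT,0,0,.185),.08); st()
f=save('m0');crop('top',310,150,450,300,5,'pics/m0c.png',f)
f=robot.grab_frame('scene');crop('scene',180,130,360,310,4,'pics/m0s.png',f)
```

```text
over t69.1 [ 0.5912 -0.1246  0.2399] F [-0.7 -0.2 -6.4] op 0.0152
 t70.4 [ 0.5915 -0.124   0.1854] F [-1.  -0.3 -6.7] op 0.0150
```

View pics/m0c.png

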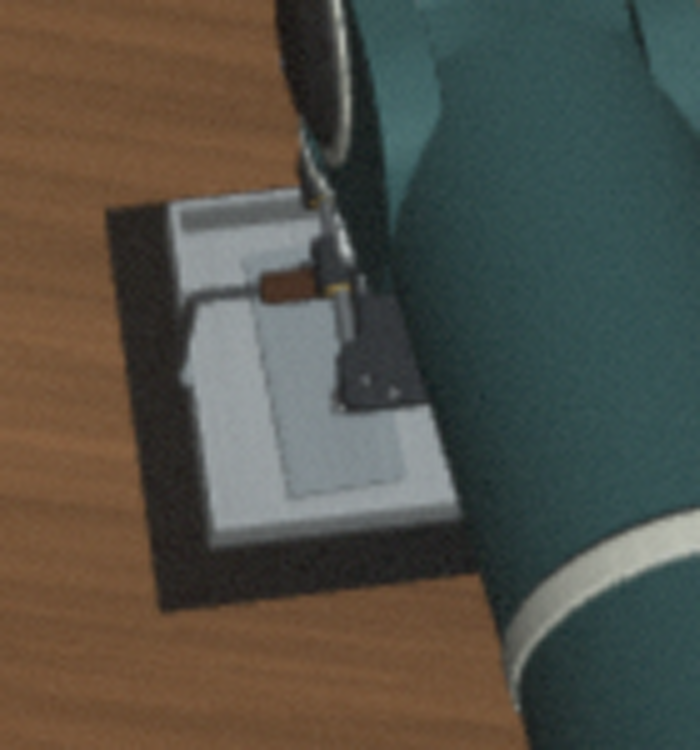

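View pics/m0s.png

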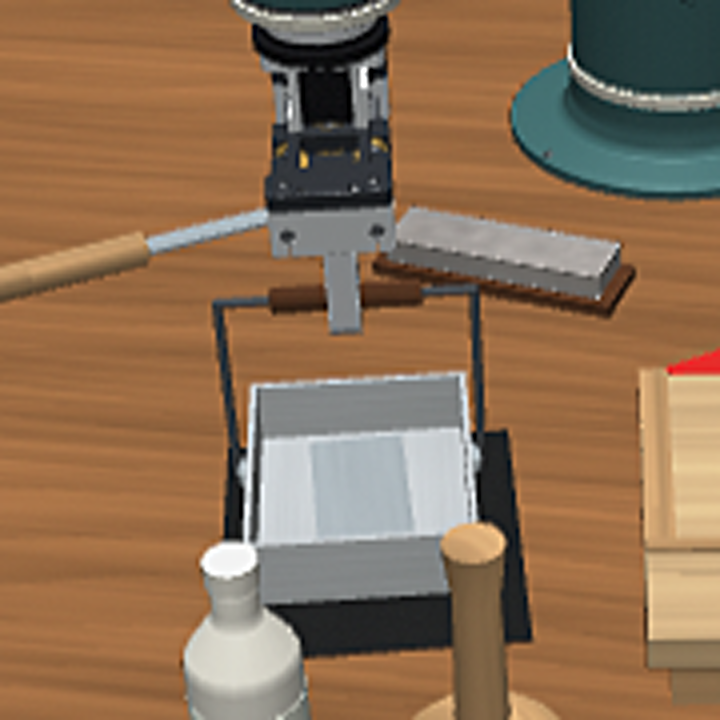

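Run:
```python
from h import *
tp=np.array([(168,203),(210,530)])/5+[310,150]
sc=np.array([(250,385),(465,373),(246,548)])/4+[180,130]
x,r=fit6(tp,sc,[(.085,.07,.045),(-.085,.07,.045)],[(-.085,-.07,.045),(-.085,.07,.045),(.085,-.07,.045)],[.59,-.124,.024,.247,0,0])
print(x.round(4),r.round(1))
# mat recheck: top visible corners + scene
m=fit('top',np.array([(107,210),(160,611)])/5+[310,150],[(.11,.095,.001),(-.11,.095,.001)]);print(m)
```

```text
[ 5.9360e-01 -1.2500e-01  2.2100e-02  2.4980e-01 -5.5000e-03 -1.0000e-04
 -1.9732e+00  1.9420e-01] [-0.6  0.   0.3  0.1  0.2  0.2  0.3 -0.2 -0.7  0.  -0.  -0.6  0.1]
(array([ 0.59081092, -0.12529782,  0.24421509]), np.float64(0.4300065277190015))
```

Tray and mat centres agree to within about 3 mm. I'll lower it.

Run:
```python
from h import *
robot.move_linear(T(MAT,-.0015,0,.170),.05)
h=robot.move_linear(T(MAT,-.0015,0,.159),.02,threshold=4); s=st(h)
z=s['ee_pos'][2]
for i in range(4):
    if s['force'][2]>-1: break
    z-=.001; robot.move_linear(T(MAT,-.0015,0,z),.02); s=st()
robot.gripper_to(.045); st('open')
robot.move_linear(T(MAT,-.0015,0,.26),.1); st()
robot.move_ptp([.40,.2,.35],Rd(0)); st()
f=save('e0');crop('top',310,150,450,300,5,'pics/e0c.png',f)
f=robot.grab_frame('scene');cv2.imwrite('pics/e0s.png',f[:,:,::-1])
```

```text
True t71.4 [ 0.59   -0.1244  0.1609] F [0.7 0.1 5.7] op 0.0151
open t72.1 [ 0.589  -0.1246  0.1599] F [ 0.  -0.3  0.8] op 0.0448
 t73.2 [ 0.5895 -0.1245  0.2593] F [ 0.4 -0.6  0.3] op 0.0449
 t75.1 [0.4002 0.1997 0.3499] F [ 1.3  0.1 -0.5] op 0.0449
```

View pics/e0c.png

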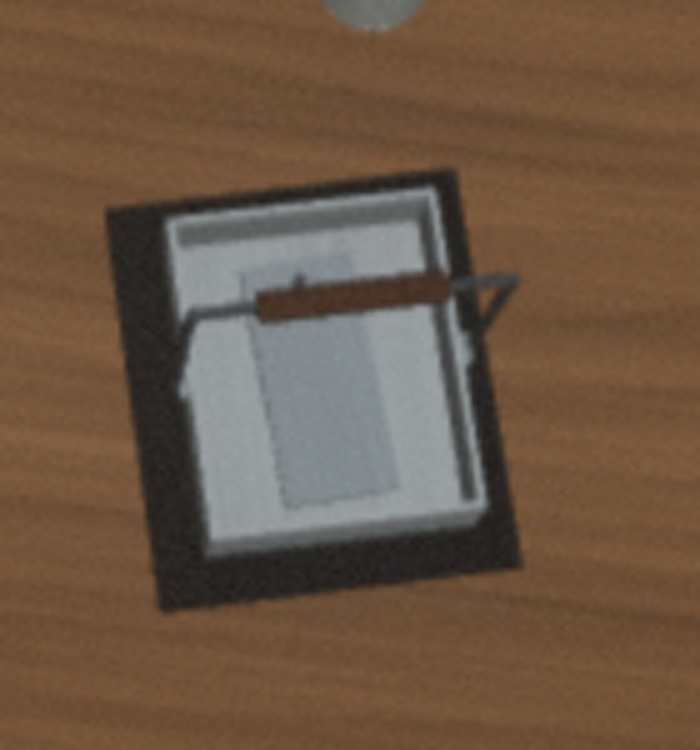

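View pics/e0s.png

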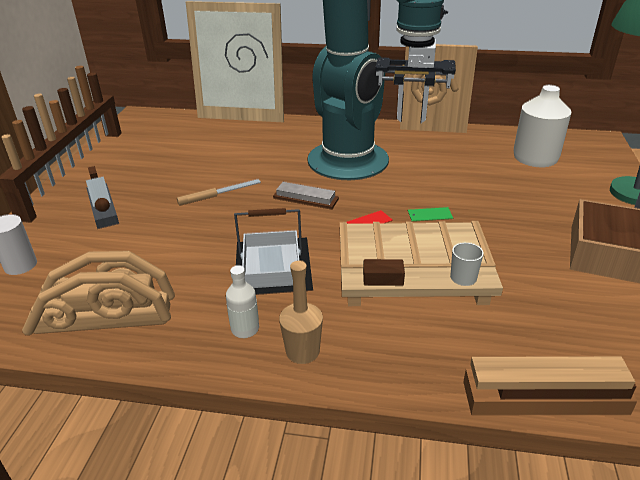

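View pics/e0.png

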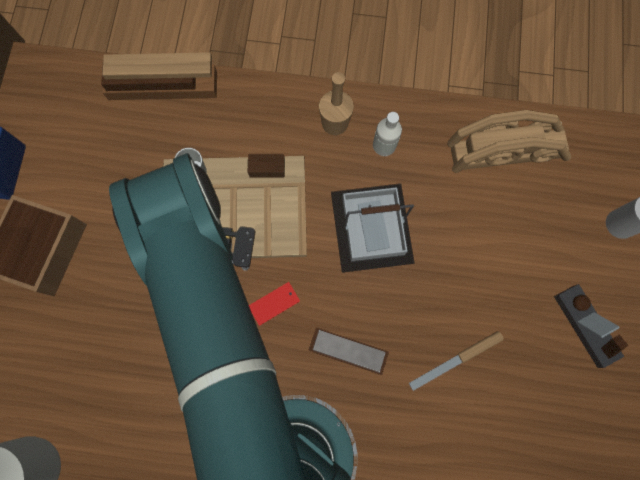

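Run:
```python
from h import *
tp=np.array([(166,218),(436,188),(486,510),(208,543)])/5+[310,150]
print(fit('top',tp,[(.085,.07,.046),(.085,-.07,.046),(-.085,-.07,.046),(-.085,.07,.046)]))
m=np.array([(107,210),(456,168),(522,567),(160,611)])/5+[310,150]
print(fit('top',m,[(.11,.095,.001),(.11,-.095,.001),(-.11,-.095,.001),(-.11,.095,.001)]))
print(p2w('top',np.array([(257,307),(448,287)])/5+[310,150],.163).mean(0))
f=cv2.imread('pics/e0s.png')[:,:,::-1];crop('scene',210,195,340,300,6,'pics/e1s.png',f)
```

```text
(array([ 0.59150198, -0.12613293,  0.23999293]), np.float64(0.3497874824321343))
(array([ 0.59109389, -0.12438603,  0.24684848]), np.float64(0.4723329072958222))
[ 0.5913092  -0.12667565  0.163     ]
```

View pics/e1s.png

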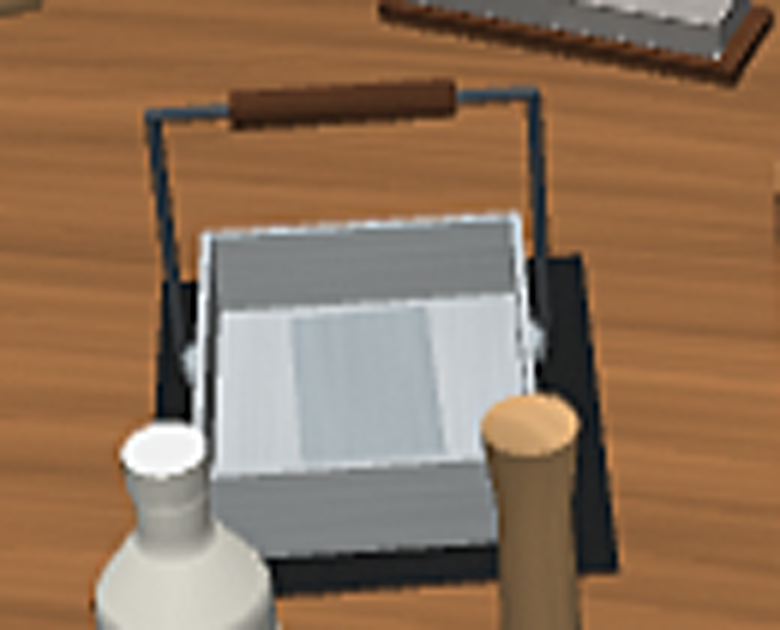

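The tray is within 2 mm of the mat's centre, the grip is directly above it, and the scrapers lie flat inside. The riser, jar, block and look-alikes look unchanged.

Run:
```python
from h import *
st(); robot.sign_off()
```

```text
t75.2 [0.4003 0.1997 0.3499] F [-0.1 -0.5 -1. ] op 0.0450
the job is handed in; nothing more can be done
```

I finished the job and handed it in at 75 s. The riser held three scrapers, with the fourth groove empty. I slid each one to overhang the front edge by about 47 mm, gripped it by its side edges and laid it in the tray. They lie in one flat stack in the middle of the tray. I then raised the handle, lifted the tray by its wooden grip, set it on the mat and let go.

**Final checks:**
- **Position:** the tray is within about 2 mm of the mat's centre and 0.4° of its angle.
- **Level and handle:** the tray looks level in both pictures. The grip is within 1 mm of directly above the tray's centre, so the handle is upright.
- **Contents:** the scrapers are still inside and none fell.
- **Bystanders:** the jar, the wood block and the green and red look-alikes look unmoved.

**What went wrong on the way:** while I was raising the handle, the grip slipped about 9 mm in the fingers. That tilted the tray about 5° on one bottom edge. I lowered it flat, gripped again in the right place and then lifted. I saw no knock to the tray.

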